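Press the guarded release lever of a build-platform fixture

TASK

Reach down through the window in the guard's roof and press the paddle-ended lever all the way down to its stop, so that the fixture releases the build platform; then draw the hand back out of the guard. Do not touch the guard at all, do not push the ball-ended lever under the other window, and leave the things standing around where they are.

Things in the scene. Friction and masses are not known exactly. Their poses are not given: they have to be found in the camera images.
- guard: fixed guard hood on the table, 240 mm (its x) by 320 mm (its y), 175 mm high: amber clear side panels, a flat white 6 mm sheet roof with two rectangular windows side by side along y; roof top 175 mm above the table. Origin at the centre of the underside. On its +x side, away from the robot, a low fixture (up to 112 mm high, reaching 240 mm from the origin) clamps the build platform. Nothing of it may be touched.
- window_left (a point): centre of the +y window, at roof-top height; the opening is 100 mm (guard's x) by 110 mm (guard's y); point axes are the guard's, z up
- window_right (a point): centre of the -y window, same size and axes; the two centres are 150 mm apart
- paddle_lever (a joint): the release lever, in rad: 0 = raised, 0.35 = fully down on its stop; starts anywhere from 0 to 0.07. It pivots about an axis along the guard's y, 75 mm on the +x side of the paddle, 140 mm above the table. A downward push of about 5 N on the paddle moves it (friction), and it stays where it is left.
- paddle_top (a point): centre of the top face of the flat black paddle at the lever's end (34 mm along the guard's x, 40 mm along its y, 10 mm thick). The lever lies under either the left or the right window, within about 15 mm of that window's centre. The paddle's top is about 159 mm above the table when raised (16 mm below the roof top) and 133 mm when fully down (42 mm below).
- ball_lever (a joint): the other lever, rad, 0 = raised, 0.35 = down; starts at 0 to 0.04, to be left alone
- ball_center (a point): centre of the 22 mm black ball at the end of the other lever, under the other window
- resin_bottle: loose amber bottle, 64 mm across, 130 mm high, standing beside the guard on its +y side; origin at the centre of its underside
- rinse_cup: loose clear cup, 76 mm across, 85 mm high, standing beside the guard on its -y side; origin at the centre of its underside
- print_part: loose grey printed spool-like part, 48 mm across, 46 mm high, between the guard and the robot; origin at the centre of its underside
- scraper: loose scraper, 160 mm long, lying between the guard and the robot; origin at the underside, half-way along

How it is judged:
By the outcome, as a careful person would: the job done as asked, in the order asked, and still so for the second after the job is handed in, with the robot touching nothing.
It also fails if it takes over 29 s, if anything falls off the work surface, if the arm or the gripper's body presses on something with over 40 N, if the wrist force passes 120 N, or if a joint passes its speed limit or range.

ROBOT

A 7-joint arm with a two-finger parallel gripper is mounted at the origin on the work surface. World frame = base frame: x ahead of the robot, y to its left, z up, the work surface at z = 0. Lengths are in m, angles in rad, forces in N, time in s.
With the tool pointing down it reaches from about 0.425 to 0.925 m from the base axis. Payload 6.8 kg.
Tool frame: the origin (TCP) lies at the very end of the fingers, on their centre line; the grasp point (between the pads) lies 19 mm behind it (r.tcp_to_grasp is the distance from the TCP to the grasp point, in m); z points along the fingers, y is the line along which they close (so a half turn about z gives the same grasp; the last joint's range is limited). The gripper opens to 85 mm and grips with 20 to 120 N. Pads are 22 mm wide; open, the fingers measure 114 mm over their backs; the gripper's body (76 mm by 85 mm) begins 54 mm behind the grasp point. The pads swing forward as they close: fully open they stand 13 mm farther back than shut.
Start: joints at [-1.27, 0.477, 0.022, 1.555, -0.011, 1.109, -0.083], TCP at [0.268, 0.619, 0.231] pointing down, gripper open.
Joint ranges: [-2.96, 2.96], [-0.34, 2.1], [-1.41, 1.46], [0.24, 2.44], [-1.37, 4.51], [0.17, 1.92], [-2.96, 2.96]. Speed limits (rad/s): [2.39, 2.39, 3.14, 3.14, 3.14, 3.14, 3.14].

INTERFACE

Orientations are given as a rotation vector (axis times angle).
In Python, from bench import r gives the robot as it stands.
- The arm moves only by the tool step_arm, never from a script. Its argument "moves" is a list of rows, each a list of 7 numbers: the shift along the tool's x, y, z in mm, then the turn, a rotation vector about the tool's x, y, z in rad, then the finger opening in mm, from 0 to 85.4. A call has 1 to 8 rows; each row is the pose to reach, as a shift and turn from the pose commanded when the call began, along the tool's axes at that moment; what a row does not reach only later rows make up. A row lasts 1/10 s, in which the tool goes at most 50 mm and 8.59 degrees, less where a joint would pass 70% of its speed; a pose out of reach is approached as far as the arm can. A call with a gripper value outside its range is refused whole. The fingers move at their own pace and stop on an object; "grip_force" is the grip in N (left out, the last holds). Time passes only in rows, so rows that repeat a pose let the fingers close. It gives the time, the measured TCP pose, the force, the opening and the grip force at its end, in the units of the state.
- r.get_obs(): the state, without advancing time (a new reading comes with each control period).
- r.grab_frame(name): name is "side" or "top" or "wrist"; returns a dict with "image" (420x560x3 uint8, red, green, blue), "depth" (420x560 float32, m along the optical axis (not along the pixel's ray), 0 where there is no reading), "mtx" (3x3 intrinsics, pixels), "k1" (the pictures are not rectified: a ray, as slopes to the right and down, at radius r is drawn at 1 + k1 r^2 times it, then the intrinsics apply), "rvec" (rotation vector, rad) and "tvec" (3), from world to camera coordinates, as OpenCV has them. Camera axes: x right, y down, z forward; pixel columns grow to the right and rows downward; lengths in m; the calibration is good to about 2 mm. A picture is of the moment at which its call begins.
- r.hand_in(): hands the job in; it is judged then, once.
The state is a dict: "clock": time; "joints": joint angles; "qvel": joint speeds; "tau": joint torques, N m; "tcp_pos": TCP position; "orientation": TCP orientation; "contact_force": force on the tool from outside, world axes, zero at the start; "moment": the same for the moment, N m; "grip_width": finger opening in m; "gripper_force": force on a finger pad.
Only numpy, scipy, OpenCV 4.12 (cv2) and the standard library are available. Lean on these libraries where they do the work, as an engineer would, in place of code of your own. Each camera call takes 0.05 s, during which the arm holds its last target. There are 200 camera calls.

## Working session

There is one attempt and no reset: what is moved stays moved. The work goes in short steps, Python scripts to look and compute and a tool call to move; the robot and the scene stay as the last step left them, time stands still between calls to the robot, and variables do not carry over. Pictures are saved under pics/ and viewed, at most 10 in all, crops included, and the job is handed in when it is done.

Besides the shell and the picture viewer there is one more tool, called after "Emit:" as name(argument=value, ...), one argument or row to a line, values as JSON. step_arm: Moves the arm, as the interface text tells. Its arguments: {"type":"object","properties":{"moves":{"type":"array","items":{"type":"array","items":{"type":"number"}}},"grip_force":{"type":"number"}},"required":["moves"]}

```bash
mkdir -p pics; cat > h.py <<'E'
import numpy as np, cv2
from scipy.spatial.transform import Rotation as R
def grab(r,n):
    f=r.grab_frame(n); f['R']=R.from_rotvec(np.ravel(f['rvec'])).as_matrix(); f['t']=np.ravel(f['tvec']); return f
def ray(f,u,v):
    K=f['mtx']; p=cv2.undistortPoints(np.array([[[u,v]]],float),K,np.array([f['k1'],0,0,0.]))[0,0]
    return -f['R'].T@f['t'], f['R'].T@np.array([p[0],p[1],1.])
def onz(f,u,v,z):
    o,d=ray(f,u,v); return o+d*(z-o[2])/d[2]
def cloud(f):
    h,w=f['depth'].shape; g=np.stack(np.meshgrid(np.arange(w),np.arange(h)),-1).reshape(-1,1,2).astype(float)
    p=cv2.undistortPoints(g,f['mtx'],np.array([f['k1'],0,0,0.])).reshape(h,w,2)
    c=np.dstack([p,np.ones((h,w))])*f['depth'][...,None]
    return (c-f['t'])@f['R']
E
python3 - <<'E'
from bench import r
from h import *
for n in("top","side"):
    f=grab(r,n); cv2.imwrite(f'pics/{n}0.png',f['image'][...,::-1]); np.savez(f'{n}0.npz',**f)
    print(n,-f['R'].T@f['t'],f['R'][2],f['mtx'][0,0],f['k1'])
o=r.get_obs();print(o['tcp_pos'],o['orientation'],o['clock'],R.from_rotvec(o['orientation']).as_matrix().round(3))
E
```

```text
top [0.40248285 0.06869734 1.06517264] [ 0.12669551 -0.00419585 -0.99193278] 432.1624234039439 -0.11062519333796235
side [ 0.09673592 -0.39915017  0.7041684 ] [ 0.50965682  0.54887864 -0.66255729] 379.80397442184 -0.055526693276314244
[0.26808123 0.61888672 0.23041393] [-6.37525413e-01 -3.07597911e+00  2.61527643e-03] 0.1 [[-0.918  0.397 -0.001]
 [ 0.397  0.918 -0.002]
 [-0.    -0.002 -1.   ]]
```

View pics/top0.png

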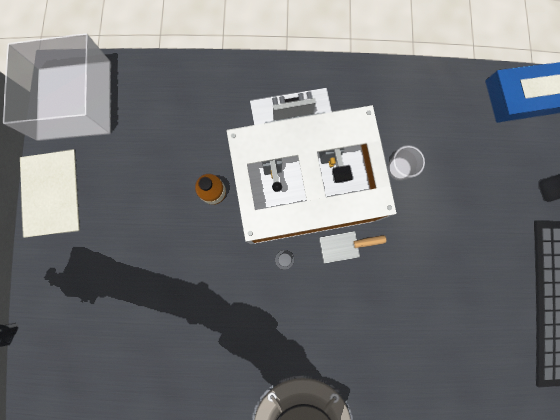

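View pics/side0.png

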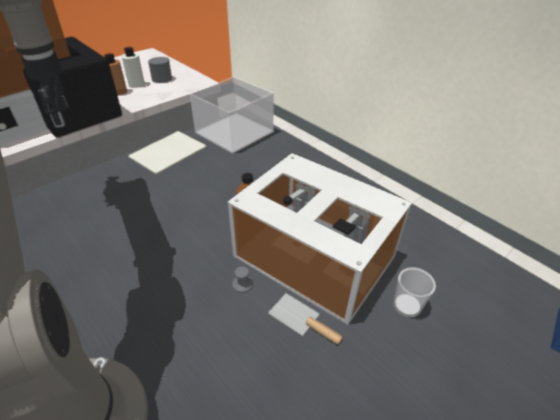

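The top view shows the paddle in the right-hand (-y) window at about (343,174) and the ball in the left-hand window at about (277,186). The roof corners are near (228,130), (374,107), (395,214) and (248,242). The side view agrees, with the paddle at (345,227) and the ball at (288,201).

```bash
python3 - <<'E'
from h import *
res={}
for n in("top","side"):
    f=dict(np.load(f'{n}0.npz')); f['k1']=float(f['k1']); P=cloud(f); im=f['image'].astype(int)
    m=(abs(P[...,2]-.175)<.008)&(im.min(2)>150)&(P[...,0]>.4)&(abs(P[...,1])<.4)
    m=m.astype(np.uint8); k,l,s,c=cv2.connectedComponentsWithStats(m); i=1+s[1:,4].argmax(); m=(l==i).astype(np.uint8)
    cs,hi=cv2.findContours(m,cv2.RETR_CCOMP,cv2.CHAIN_APPROX_NONE)
    print(n,'zmed',np.median(P[m>0][:,2]))
    for ct,h in zip(cs,hi[0]):
        if cv2.contourArea(ct)<300: continue
        w=np.array([onz(f,*p[0],.175)[:2] for p in ct],np.float32)
        print('hole' if h[3]>=0 else 'outer',cv2.minAreaRect(w))
    # dark things within windows
    d=(im.max(2)<45)&(P[...,2]>.12)&(P[...,2]<.17)&(P[...,0]>.45)&(P[...,0]<.8)&(abs(P[...,1])<.25)
    k,l,s,c=cv2.connectedComponentsWithStats(d.astype(np.uint8))
    for i in range(1,k):
        if s[i,4]>15: print('dark',s[i],c[i].round(1),'med',np.median(P[l==i],0).round(4),'z',np.percentile(P[l==i][:,2],[10,90]).round(4),'onz .157',onz(f,*c[i],.157).round(4))
E
```

```text
top zmed 0.17471934612347512
outer ((0.5871948599815369, 0.0036709755659103394), (0.24110427498817444, 0.3200400471687317), 11.766090393066406)
hole ((0.5617340207099915, 0.07484305649995804), (0.10366722196340561, 0.11348337680101395), 11.732193946838379)
hole ((0.5927941203117371, -0.0717000737786293), (0.10488183796405792, 0.11287426948547363), 11.868791580200195)
dark [333 166  19  16 241] [342.  173.7] med [ 0.5859 -0.0656  0.157 ] z [0.1542 0.1593] onz .157 [ 0.5865 -0.0656  0.157 ]
dark [200 178  12   9  65] [204.7 181.3] med [0.5676 0.2325 0.1293] z [0.1272 0.1315] onz .157 [0.5621 0.228  0.157 ]
dark [272 183  10   8  61] [276.7 186.5] med [0.5543 0.0732 0.1604] z [0.1563 0.1626] onz .157 [0.5549 0.0738 0.157 ]
side zmed 0.17509028066557397
outer ((0.5841837525367737, 0.005511060357093811), (0.24333545565605164, 0.3223046660423279), 11.841574668884277)
hole ((0.5894636511802673, -0.07010200619697571), (0.10235565155744553, 0.11226312071084976), 11.713841438293457)
hole ((0.5603993535041809, 0.07714559882879257), (0.1046789288520813, 0.11163319647312164), 11.28121280670166)
dark [243 174   9   9  64] [247.  177.9] med [0.557  0.2286 0.1292] z [0.1224 0.1312] onz .157 [0.5338 0.1971 0.157 ]
dark [284 198   7   7  33] [287. 201.] med [0.548  0.0704 0.1562] z [0.1521 0.1598] onz .157 [0.548  0.0706 0.157 ]
dark [334 220  21  14 155] [344.1 226.6] med [ 0.5809 -0.0694  0.1574] z [0.1556 0.1591] onz .157 [ 0.5818 -0.0687  0.157 ]
```

Emit:
step_arm(
  moves=[
    [-20,-18,-20,0,0,-0.05,0],
    [-55,-49,-30,0,0,-0.13,0],
    [-90,-80,-40,0,0,-0.21,0],
    [-125,-111,-40,0,0,-0.29,0],
    [-160,-142,-40,0,0,-0.37,0],
    [-195,-173,-40,0,0,-0.45,0],
    [-230,-204,-40,0,0,-0.53,0],
    [-265,-236,-40,0,0,-0.61,0],
  ],
  grip_force=60,
)

```text
clock: 0.9
tcp_pos: [0.418, 0.2955, 0.2711]
orientation: [0.321, -3.125, 0.0]
contact_force: [0.6, 0.3, 0.6]
grip_width: -0.0002
gripper_force: 0.0
```

```bash
cat >> h.py <<'E'
def delta(r,target,yaw_deg):
    o=r.get_obs(); M=R.from_rotvec(o['orientation']).as_matrix()
    print('t',o['clock'],'tcp',np.round(o['tcp_pos'],4),'F',np.round(o['contact_force'],1),'w',o['grip_width'],'q',np.round(o['joints'],2))
    a=np.radians(yaw_deg); y=np.array([np.cos(a),np.sin(a),0]); z=np.array([0,0,-1.]); T=np.c_[np.cross(y,z),y,z]
    print('shift mm',(1000*M.T@(np.array(target)-o['tcp_pos'])).round(1),'turn',R.from_matrix(M.T@T).as_rotvec().round(4))
E
python3 -c "
from bench import r
from h import *
delta(r,[.585,-.067,.25],101.8)"
```

```text
t 0.9 tcp [0.418  0.2955 0.2711] F [0.6 0.3 0.6] w -0.00020411174014938054 q [-0.78  0.17  0.05  1.9  -0.01  1.08  1.05]
shift mm [ -89.9 -388.9   21.1] turn [-0.0001 -0.0002 -0.0014]
```

Emit:
step_arm(
  moves=[
    [-11,-48,0,0,0,0,0],
    [-22,-97,0,0,0,0,0],
    [-33,-145,0,0,0,0,0],
    [-45,-194,0,0,0,0,0],
    [-56,-243,0,0,0,0,0],
    [-67,-290,0,0,0,0,0],
    [-80,-345,5,0,0,0,0],
    [-90,-389,10,0,0,0,0],
  ],
)

```text
clock: 1.7
tcp_pos: [0.5832, -0.0655, 0.2614]
orientation: [-0.316, 3.125, 0.0]
contact_force: [0.1, 0.4, 0.5]
grip_width: -0.0001
gripper_force: 0.0
```

Emit:
step_arm(
  moves=[
    [0,0,0,0,0,0,0],
    [0,0,0,0,0,0,0],
  ],
)

```text
clock: 1.9
tcp_pos: [0.5824, -0.0652, 0.2608]
orientation: [0.311, -3.125, 0.0]
contact_force: [-0.6, 0.9, 0.6]
grip_width: 0.0004
gripper_force: 0.0
```

```bash
python3 -c "
from bench import r
from h import *
f=grab(r,'wrist'); cv2.imwrite('pics/w1.png',f['image'][...,::-1]); np.savez('w1.npz',**f)
g=grab(r,'top'); np.savez('top1.npz',**g)
print(-f['R'].T@f['t'],f['R'][2])
delta(r,[.585,-.067,.25],101.8)
P=cloud(f)
im=f['image'].astype(int)
d=(im.max(2)<45)&(P[...,2]>.12)&(P[...,2]<.17)
k,l,s,c=cv2.connectedComponentsWithStats(d.astype(np.uint8))
for i in range(1,k):
    if s[i,4]>60: print('dark',s[i],c[i].round(1),'med',np.median(P[l==i],0).round(4),onz(f,*c[i],.157).round(4),'z',np.percentile(P[l==i][:,2],[10,90]).round(4))
"
```

```text
[ 0.50152158 -0.08008598  0.40323965] [ 0.31265328  0.06235266 -0.94781859]
t 2.0 tcp [ 0.5824 -0.0623  0.2611] F [ 0.1 -0.5  0.2] w -0.00012413611731709113 q [-0.25  0.31  0.32  1.76 -0.11  1.09  1.88]
shift mm [-1.7 -5.1 11.1] turn [ 0.001  -0.0008 -0.0031]
dark [ 250  197   45   35 1039] [268.3 216.4] med [ 0.5896 -0.0708  0.1565] [ 0.5883 -0.0683  0.157 ] z [0.1548 0.1586]
dark [425 198  27  24 508] [438. 210.] med [0.5535 0.071  0.1592] [0.5539 0.0726 0.157 ] z [0.1533 0.1622]
dark [553 228   7  21  96] [556.9 239.1] med [0.5666 0.2212 0.123 ] [0.5587 0.1855 0.157 ] z [0.1207 0.1263]
```

View pics/w1.png

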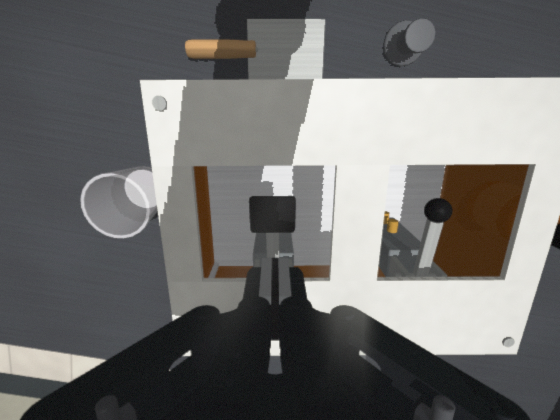

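The wrist view shows the whole paddle at about (272,213), inside the right-hand window (columns 205–332). The ball is at (438,210) in the other window, and the closed fingers point at the paddle. Before descending I'll check how wide the hand is above the tip.

```bash
python3 -c "
from h import *
f=dict(np.load('w1.npz')); f['k1']=float(f['k1']); P=cloud(f)
q=P-np.array([.5835,-.0655,.261]); a=np.radians(101.8); y=q@[np.cos(a),np.sin(a),0]; x=q@[np.sin(a),-np.cos(a),0]
for lo in range(-5,90,10):
    m=(f['depth']>0)&(q[...,2]*1000>=lo)&(q[...,2]*1000<lo+10)&(abs(y)<.15)&(abs(x)<.15)
    if m.sum()>5: print(lo,m.sum(),'y',np.percentile(y[m],[1,99]).round(3),'x',np.percentile(x[m],[1,99]).round(3))
"
```

```text
-5 37 y [-0.005  0.008] x [-0.012 -0.009]
5 497 y [-0.011  0.015] x [-0.013 -0.007]
15 667 y [-0.012  0.015] x [-0.013 -0.007]
25 658 y [-0.011  0.015] x [-0.013 -0.007]
35 1216 y [-0.023  0.023] x [-0.015  0.01 ]
45 4103 y [-0.033  0.037] x [-0.015  0.008]
55 6392 y [-0.04   0.044] x [-0.017  0.008]
65 8526 y [-0.048  0.052] x [-0.019  0.009]
75 11236 y [-0.056  0.059] x [-0.019  0.003]
85 7568 y [-0.058  0.062] x [-0.021 -0.009]
```

Emit:
step_arm(
  moves=[
    [-1,-2,20,0,0,0,0],
    [-1,-2,40,0,0,0,0],
    [-1,-2,60,0,0,0,0],
    [-1,-2,70,0,0,0,0],
    [-1,-2,70,0,0,0,0],
  ],
)

```text
clock: 2.5
tcp_pos: [0.5831, -0.0639, 0.1904]
orientation: [0.319, -3.123, -0.001]
contact_force: [-0.5, 0.1, -0.3]
grip_width: 0.0001
gripper_force: 0.0
```

Emit:
step_arm(
  moves=[
    [-2,-3,10,0,0,0,0],
    [-2,-3,20,0,0,0,0],
    [-2,-3,28,0,0,0,0],
    [-2,-3,32,0,0,0,0],
    [-2,-3,36,0,0,0,0],
    [-2,-3,40,0,0,0,0],
    [-2,-3,40,0,0,0,0],
  ],
)

```text
clock: 3.2
tcp_pos: [0.5865, -0.0682, 0.1513]
orientation: [0.315, -3.126, 0.0]
contact_force: [0.1, 1.0, 0.0]
grip_width: 0.0002
gripper_force: 0.0
```

```bash
python3 -c "
from bench import r
from h import *
f=grab(r,'wrist'); cv2.imwrite('pics/w2.png',f['image'][...,::-1])
delta(r,[.5855,-.0675,.15],101.8)"
```

```text
t 3.25 tcp [ 0.5868 -0.0681  0.1515] F [-0.6  0.3 -0.8] w 0.00019652865449692347 q [-0.22  0.44  0.29  1.85 -0.16  0.87  1.93]
shift mm [1.2 0.8 1.5] turn [-0.0001  0.0004 -0.0049]
```

View pics/w2.png

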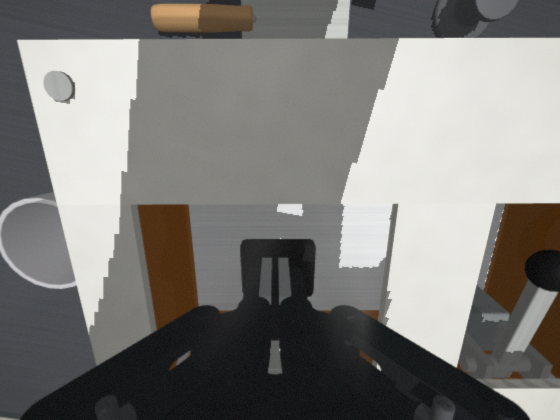

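The fingertips, at about (275,285), are over the middle of the paddle, which spans (242–315, 238–295). They are well clear of the window edges. I'll continue down in small steps and watch the force.

Emit:
step_arm(
  moves=[
    [1,0,3,0,0,0,0],
    [1,0,6,0,0,0,0],
    [1,0,8,0,0,0,0],
  ],
)

```text
clock: 3.55
tcp_pos: [0.5863, -0.0682, 0.1439]
orientation: [-0.315, 3.124, -0.0]
contact_force: [0.9, 0.9, 5.2]
grip_width: 0.0001
gripper_force: 2.6
```

Emit:
step_arm(
  moves=[
    [0,0,2,0,0,0,0],
    [0,0,4,0,0,0,0],
  ],
)

```text
clock: 3.75
tcp_pos: [0.5862, -0.0682, 0.1398]
orientation: [-0.315, 3.125, -0.0]
contact_force: [-0.4, 0.6, 4.9]
grip_width: 0.0
gripper_force: 2.6
```

Emit:
step_arm(
  moves=[
    [0,0,2,0,0,0,0],
    [0,0,3,0,0,0,0],
  ],
)

```text
clock: 3.95
tcp_pos: [0.5863, -0.0682, 0.1368]
orientation: [-0.315, 3.124, -0.0]
contact_force: [0.8, 0.1, 5.7]
grip_width: 0.0003
gripper_force: 2.4
```

Contact is at about 5 N, so the lever is moving. I'll go on to the stop.

Emit:
step_arm(
  moves=[
    [0,0,1,0,0,0,0],
    [0,0,2,0,0,0,0],
  ],
)

```text
clock: 4.15
tcp_pos: [0.5864, -0.0682, 0.1348]
orientation: [-0.315, 3.124, -0.0]
contact_force: [1.5, 0.2, 5.1]
grip_width: -0.0001
gripper_force: 2.4
```

Emit:
step_arm(
  moves=[
    [0,0,1,0,0,0,0],
    [0,0,1,0,0,0,0],
  ],
)

```text
clock: 4.35
tcp_pos: [0.5864, -0.0682, 0.134]
orientation: [-0.315, 3.124, -0.0]
contact_force: [2.2, 0.4, 5.4]
grip_width: -0.0001
gripper_force: 2.6
```

Emit:
step_arm(
  moves=[
    [0,0,1,0,0,0,0],
    [0,0,1,0,0,0,0],
  ],
)

```text
clock: 4.55
tcp_pos: [0.5865, -0.0682, 0.1337]
orientation: [-0.315, 3.124, 0.0]
contact_force: [-1.1, 1.1, 11.6]
grip_width: -0.0002
gripper_force: 5.8
```

Emit:
step_arm(
  moves=[
    [0,0,0.7,0,0,0,0],
    [0,0,0.7,0,0,0,0],
  ],
)

```text
clock: 4.75
tcp_pos: [0.5866, -0.0683, 0.1335]
orientation: [-0.315, 3.124, 0.0]
contact_force: [-3.5, 0.6, 16.0]
grip_width: -0.0004
gripper_force: 8.1
```

Emit:
step_arm(
  moves=[
    [0,0,0.5,0,0,0,0],
    [0,0,0.5,0,0,0,0],
  ],
)

```text
clock: 4.95
tcp_pos: [0.5866, -0.0683, 0.1334]
orientation: [-0.315, 3.123, 0.001]
contact_force: [-3.2, 0.8, 19.0]
grip_width: 0.0
gripper_force: 9.8
```

The TCP has stalled at z = 0.1334 m while the force climbs to 19 N, so the lever is on its stop. I'll withdraw straight up.

Emit:
step_arm(
  moves=[
    [0,0,-4,0,0,0,0],
    [0,0,-14,0,0,0,0],
    [0,0,-30,0,0,0,0],
    [0,0,-55,0,0,0,0],
    [0,0,-85,0,0,0,0],
    [0,0,-115,0,0,0,0],
    [0,0,-130,0,0,0,0],
    [0,0,-130,0,0,0,0],
  ],
)

```text
clock: 5.75
tcp_pos: [0.5866, -0.0685, 0.2636]
orientation: [-0.315, 3.122, -0.0]
contact_force: [-0.4, -0.5, -0.7]
grip_width: 0.0001
gripper_force: 0.0
```

```bash
python3 -c "
from bench import r
from h import *
f=grab(r,'wrist'); cv2.imwrite('pics/w3.png',f['image'][...,::-1])
delta(r,[.5855,-.0675,.26],101.8)
P=cloud(f); im=f['image'].astype(int)
d=(im.max(2)<45)&(P[...,2]>.11)&(P[...,2]<.17)
k,l,s,c=cv2.connectedComponentsWithStats(d.astype(np.uint8))
for i in range(1,k):
    if s[i,4]>60: print('dark',s[i],'med',np.median(P[l==i],0).round(4),'z',np.percentile(P[l==i][:,2],[10,90]).round(4))
"
```

```text
t 5.8 tcp [ 0.5857 -0.0683  0.2618] F [ 0.3 -0.2 -0.5] w -0.0001290670787694174 q [-0.25  0.31  0.32  1.75 -0.11  1.09  1.89]
shift mm [0.1 0.8 1.8] turn [-0.0001  0.0009 -0.0048]
dark [257 184  40  34 560] med [ 0.5897 -0.0762  0.1327] z [0.1298 0.135 ]
dark [429 193  27  24 504] med [0.5534 0.071  0.1591] z [0.1533 0.1622]
```

View pics/w3.png

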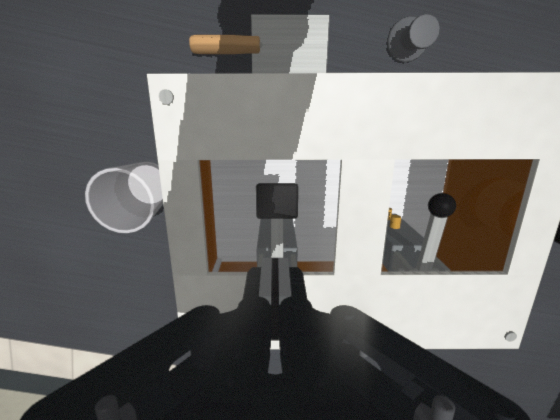

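The paddle at (277,200) now lies at z ≈ 0.133 m, which is fully down. The ball at (442,205) is unchanged at 0.159 m, and the hand is clear above the roof.

```bash
python3 -c "
from bench import r
print(r.hand_in())"
```

```text
the job is handed in; nothing more can be done
None
```

I pressed the paddle lever to its stop (paddle top at about 133 mm, 19 N) and drew the hand out above the roof with no sign of guard contact; the ball lever was unmoved, and I handed the job in at about 5.8 s, without separately checking that the platform was released.

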